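# Clamp a tacked tube in its welding clamp and hold it shut

## Task

Get the tacked tube ready to be welded out: lay it in the V-grooves of the lower clamp half, its seam in the middle of the gap between the two saddles, and let go of it. Then align the loose upper half on the two dowels, push it fully down onto the tube, and finish while holding it there, still gripped and pressed firmly down. Set both parts down under control, without dropping them, and leave the other things on the bench where they are.

Things in the scene. Friction and masses are not known exactly. Their poses are not given: they have to be found in the camera images.
- lower_half: Fixed aluminium lower half of a tube clamp. Origin: underside centre, on the bench. Sole plate 116 (x) x 146 (y) x 10 mm; on it two saddles 100 (x) x 30 (y) mm at y = +45 and -45 mm, top faces at z = 53.5 mm, with an open gap of 60 mm between them, free down to the sole plate. Each has a 90 degree V-groove along y at x = 0, 42 mm wide, 21 mm deep.
- cradle (a point): Point of the lower half, 55 mm above the bench in the middle of the gap, axes as the lower half: where the tube's centre lies when the tube is in the grooves, tube along this y axis.
- dowel0 (a point): Steel dowel of the lower half, 10 mm diameter, upright, standing 25 mm above the face; the last 8 mm taper to 4 mm. Point: its tip, 78.5 mm above the bench, at (+38, +45) mm in the lower half.
- dowel1 (a point): Steel dowel of the lower half, 10 mm diameter, upright, standing 25 mm above the face; the last 8 mm taper to 4 mm. Point: its tip, 78.5 mm above the bench, at (-38, -45) mm in the lower half.
- upper_half: Loose aluminium upper half, about 0.5 kg, lying grooves down. Origin: centre of its lower faces. Two saddles 100 (x) x 30 (y) x 30 mm at y = +45 and -45 mm, V-grooves like the lower half's in their undersides, joined on top by a grip bar. A half turn about z makes no difference. Closed on the tube its origin is 56.5 mm above the bench: it bears on the tube, faces 3 mm apart.
- upper_grip (a point): Centre of the upper half's grip bar, 42 mm above its origin, axes as the upper half. Flat bar 16 (x) x 120 (y) x 24 (z) mm, free on both sides, and free below in the 60 mm gap between the saddles: grip it there, across x.
- upper_axis (a point): Point of the upper half, 1.5 mm below its origin, axes as the upper half: the tube's axis when the clamp is closed on it; it then coincides with cradle.
- hole0 (a point): Through hole for a dowel in the upper half, 12 mm diameter. Point: its lower mouth, at (+38, +45, 0) mm in the upper half.
- hole1 (a point): Through hole for a dowel in the upper half, 12 mm diameter. Point: its lower mouth, at (-38, -45, 0) mm in the upper half.
- tube: Loose steel tube, 32 mm outer diameter, 160 mm long, about 0.24 kg, two equal lengths tacked end to end (a dark seam with three tack beads round the middle). Lies on the bench. Origin at its centre, on the axis at the seam, 16 mm above the bench; its y axis runs along the tube. Either end may point either way, and it may have any roll about its axis.
- practice_joint: Bystander: upright tube stub, 34 mm diameter, on a 75 x 60 mm plate, 75 mm tall. Origin underside centre.
- foam_cup: Bystander: white cup, 84 mm wide, 105 mm tall. Origin underside centre.
- corner_magnet: Bystander: flat five-sided corner magnet, 90 x 90 x 15 mm. Origin underside centre.
- coupon_a: Bystander: flat steel coupon 100 x 40 x 6 mm. Origin underside centre.
- coupon_b: Bystander: flat steel coupon 120 x 50 x 5 mm. Origin underside centre.
- gas_nozzle: Bystander: small ceramic gas nozzle standing up, 24 mm wide, 44 mm tall. Origin underside centre.
- wire_brush: Bystander: wire brush 210 mm long with a wooden handle. Origin under its middle.
- chip_hammer: Bystander: chipping hammer 240 mm long. Origin under its middle.
There are look-alikes about, which are no part of the job. Leave any turquoise look-alike of the upper_half alone. Leave any green look-alike of the tube alone.

How it is judged:
By the outcome, as a careful person would: the job done as asked, in the order asked, and still so for the second after the job is handed in, while the arm keeps its last pose, push and grip.
It also fails if it takes over 64 s, if anything falls off the work surface, if the arm or the gripper's body presses on something with over 40 N, if the wrist force passes 120 N, or if a joint passes its speed limit or range.

## Robot

A 6-joint arm with a two-finger parallel gripper is mounted at the origin on the work surface. World frame = base frame: x ahead of the robot, y to its left, z up, the work surface at z = 0. Lengths are in m, angles in rad, forces in N, time in s.
With the tool pointing down it reaches from about 0.35 to 0.975 m from the base axis. Payload 4.9 kg.
Tool frame: the origin (TCP) lies at the very end of the fingers, on their centre line; the grasp point (between the pads) lies ctrl.grip_point_offset behind it (ctrl.grip_point_offset is the distance from the TCP to the grasp point, in m); z points along the fingers, y is the line along which they close (so a half turn about z gives the same grasp; the last joint's range is limited). The gripper opens to 85 mm and grips with 20 to 120 N. Pads are 22 mm wide; open, the fingers measure 114 mm over their backs; the gripper's body (76 mm by 85 mm) begins 54 mm behind the grasp point. The pads swing forward as they close: fully open they stand 13 mm farther back than shut.
Start: joints at [0.998, 0.053, 1.613, -0, 1.476, -0.119], TCP at [0.274, 0.562, 0.198] pointing down, gripper open.
Joint ranges: [-3.01, 3.01], [-1.01, 2.22], [0.06, 2.58], [-1.02, 4.17], [0.09, 2.62], [-3.14, 3.14]. Speed limits (rad/s): [2.57, 2.57, 3.14, 3.14, 3.14, 3.14].

## Interface

Orientations are given as a rotation vector (axis times angle).
In Python, from station import ctrl gives the robot as it stands. The module is installed in compiled form; this text tells all that it offers.
- The arm moves only by the tool drive_tool, never from a script. Its argument "steps" is a list of rows, each an object with "translation": the shift along the tool's x, y, z normalised to -1 to 1, where 1 is 4 cm, a list of three; "angular": the turn, a rotation vector about the tool's x, y, z normalised to -1 to 1, where 1 is 8 degrees, a list of three; "gripper": the opening, from 0 (shut) to 1 (fully open). In form: [{"translation": [dx, dy, dz], "angular": [wx, wy, wz], "gripper": gripper}, ...]. A call has 1 to 8 rows; each row shifts and turns the commanded pose from where the row before left it, along the tool's axes as they then stand; what a row does not reach is not made up. A row lasts 1/8 s, in which the tool goes at most 62.5 mm and 10.7 degrees, less where a joint would pass 70% of its speed; a pose out of reach is approached as far as the arm can. A call with a number of a shift or a turn outside -1 to 1 is refused whole. A call with a gripper value outside its range is refused whole. The fingers move at their own pace and stop on an object; "force" is the grip in N (left out, the last holds). Time passes only in rows, so rows that do not move let the fingers close. It gives the time, the measured TCP pose, the force, the opening and the grip force at its end, in the units of the state.
- ctrl.get_obs(): the state, without advancing time (a new reading comes with each control period).
- ctrl.get_image(name): name is "side" or "top" or "wrist"; returns a dict with "color" (480x640x3 uint8, red, green, blue), "depth" (480x640 float32, m along the optical axis (not along the pixel's ray), 0 where there is no reading), "fx", "fy", "cx", "cy" (pixels), "R" (3x3) and "t" (3): a world point X has camera coordinates R X + t. Camera axes: x right, y down, z forward; pixel columns grow to the right and rows downward; lengths in m; the calibration is good to about 2 mm. A picture is of the moment at which its call begins.
- ctrl.finish_job(): hands the job in; it is judged then, once.
The state is a dict: "t": time; "q": joint angles; "dq": joint speeds; "effort": joint torques, N m; "tool_pos": TCP position; "tool_rot": TCP orientation; "contact_force": force on the tool from outside, world axes, zero at the start; "wrist_torque": the same for the moment, N m; "opening": finger opening in m; "grip_force": force on a finger pad.
Only numpy, scipy, OpenCV 4.12 (cv2) and the standard library are available. Lean on these libraries where they do the work, as an engineer would, in place of code of your own. Each camera call takes 0.05 s, during which the arm holds its last target. There are 200 camera calls.

## Working session

There is one attempt and no reset: what is moved stays moved. The work goes in short steps, Python scripts to look and compute and a tool call to move; the robot and the scene stay as the last step left them, time stands still between calls to the robot, and variables do not carry over. Pictures are saved under pics/ and viewed, at most 10 in all, crops included, and the job is handed in when it is done.

Besides the shell and the picture viewer there is one more tool, called after "Emit:" as a command line: name --argument value ..., lists and objects as JSON in quotes. drive_tool: Moves the arm, as the interface text tells. Its arguments: {"type":"object","properties":{"steps":{"type":"array"},"force":{"type":"number"}},"required":["steps"]}

```bash
mkdir -p pics; cat > h.py <<'E'
import numpy as np, cv2
from station import ctrl
from scipy.spatial.transform import Rotation as Ro
def cloud(im):
    d=im["depth"]; v,u=np.mgrid[:480,:640]
    P=np.stack([(u-im["cx"])/im["fx"]*d,(v-im["cy"])/im["fy"]*d,d],-1)
    W=(P-im["t"])@im["R"]; W[d==0]=np.nan
    return W
def save(n,c): cv2.imwrite(f"pics/{n}.png",cv2.cvtColor(c,cv2.COLOR_RGB2BGR))
def get(n):
    im=ctrl.get_image(n); return im,cloud(im)
E
python3 - <<'E'
from h import *
o=ctrl.get_obs(); print(o, ctrl.grip_point_offset)
for n in("top","side"):
    im,W=get(n); save(n,im["color"]); np.savez(n+".npz",W=W,c=im["color"]); print(n,im["fx"],-im["R"].T@im["t"],im["R"].round(3).tolist())
E
```

```text
{'t': 0.0, 'q': array([ 9.97986226e-01,  5.33578155e-02,  1.61426377e+00,  1.42979314e-05,
        1.47604673e+00, -1.19017172e-01]), 'dq': array([ 1.64694167e-03,  7.74998537e-04, -8.46591112e-05, -8.80283805e-04,
        5.75846457e-04, -5.25182159e-04]), 'effort': array([-7.05626808e-04, -3.93704939e+01, -3.70164692e+01, -2.62115946e-04,
        7.37747789e-03,  9.30862001e-06]), 'tool_pos': array([0.27361419, 0.56115696, 0.19688058]), 'tool_rot': array([-7.06556218e-01, -3.06037054e+00,  3.05903286e-03]), 'contact_force': array([ 0.1664461 , -0.03509006,  0.66906889]), 'wrist_torque': array([ 0.00234234, -0.00927349,  0.0130374 ]), 'grip_force': 0.0, 'opening': 0.08566134762259409} 0.0187
top 486.6623848438633 [ 0.39256815 -0.0049003   1.35316586] [[0.023, -1.0, 0.005], [-0.99, -0.024, -0.139], [0.139, -0.002, -0.99]]
side 536.1372543172001 [ 0.38220792 -0.91425781  0.86539984] [[0.973, -0.228, -0.018], [-0.163, -0.634, -0.756], [0.161, 0.739, -0.654]]
```

View pics/top.png

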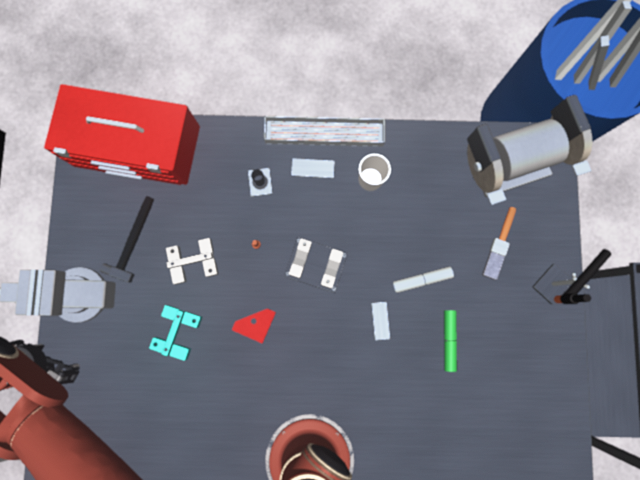

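View pics/side.png

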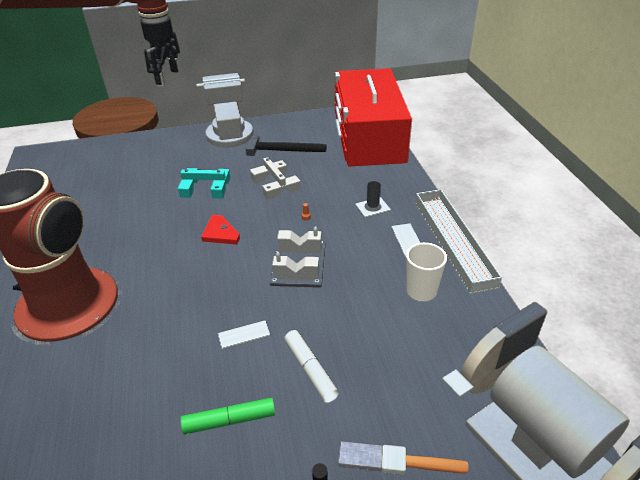

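The top view shows these candidates:
- **Tube:** grey tube with seam at (423,280). The green look-alike at (450,340) and the coupons at (380,320) and (313,168) are out.
- **Upper half:** bare aluminium at (191,261). The turquoise one at (175,333) is out.
- **Lower half:** on its sole plate at (316,263).

The side view agrees: tube at (310,365), upper half at (275,177), lower half at (298,258).

```bash
cat >> h.py <<'E'
def rect(P):
    (c,s,a)=cv2.minAreaRect((P[:,:2]*1000).astype(np.float32)); return np.round(c,1),np.round(s,1),round(a,1)
def region(W,c,r,zlo,zhi):
    m=(np.hypot(W[...,0]-c[0],W[...,1]-c[1])<r)&(W[...,2]>zlo)&(W[...,2]<zhi); return m
E
python3 - <<'E'
from h import *
D={n:np.load(n+".npz") for n in("top","side")}
W=D["top"]["W"]
for n,(u,v) in dict(tube=(415,282),upper=(191,261),lower=(330,262)).items():
    print(n,W[v,u].round(4))
ct=W[280,423][:2]; cu=W[261,191][:2]; cl=W[263,316][:2]
for n in D:
    W=D[n]["W"]
    b=region(W,ct,.12,-.01,.004); print(n,"bench z",np.nanmedian(W[b][:,2]).round(4))
    P=W[region(W,ct,.10,.008,.045)]; print("tube",len(P),rect(P),np.percentile(P[:,2],98).round(4))
    for nm,c,lo,hi in(("upbar",cu,.047,.07),("upsad",cu,.02,.042),("uptop",cu,.02,.07),("low",cl,.048,.0575),("dow",cl,.062,.09)):
        P=W[region(W,c,.10,lo,hi)]; print(nm,len(P),rect(P) if len(P) else 0,np.nanmedian(P[:,2]).round(4))
    P=W[region(W,cl,.10,.060,.09)]; print(P.round(3).tolist()[:14])
c=D["top"]["c"]
a=cv2.resize(c[225:345,140:260],(480,480),interpolation=cv2.INTER_CUBIC)
b=cv2.resize(c[235:315,285:365],(320,320),interpolation=cv2.INTER_CUBIC)
t=cv2.resize(c[250:330,385:465],(320,320),interpolation=cv2.INTER_CUBIC)
o=np.zeros((480,480+320,3),np.uint8);o[:,:480]=a;o[:240,480:]=b[40:280];o[240:,480:]=t[:240];save("crop",o)
E
```

```text
tube [ 0.4741 -0.2755  0.03  ]
upper [0.5146 0.3294 0.0536]
lower [ 0.5212 -0.043   0.0492]
top bench z 0.001
tube 726 (array([ 473.6, -300.8]), array([183.5, 172.1]), 33.5) 0.0372
upbar 283 (array([519. , 334.4]), array([ 17.8, 119.5]), 14.2) 0.0556
upsad 722 (array([519.1, 334.6]), array([101.1, 121.5]), 14.3) 0.0315
uptop 1022 (array([519.1, 334.6]), array([101.1, 121.5]), 14.3) 0.033
low 497 (array([518.8,  -5.7]), array([120.1,  99.9]), 73.5) 0.0541
dow 27 (array([517.9,  -4.5]), array([125.9,  68.8]), 65.4) 0.074
[[0.574, 0.039, 0.062], [0.575, 0.026, 0.06], [0.571, 0.03, 0.072], [0.57, 0.028, 0.079], [0.569, 0.025, 0.083], [0.567, 0.03, 0.077], [0.566, 0.027, 0.085], [0.567, 0.025, 0.081], [0.568, 0.022, 0.072], [0.565, 0.03, 0.071], [0.564, 0.028, 0.078], [0.565, 0.025, 0.074], [0.565, 0.022, 0.072], [0.564, 0.033, 0.062]]
side bench z -0.001
tube 1235 (array([ 482.8, -300.7]), array([ 32.3, 162.8]), 16.5) 0.0328
upbar 171 (array([519.7, 331.5]), array([ 17.5, 124.6]), 15.1) 0.0523
upsad 584 (array([519.3, 332.2]), array([101.9, 130.6]), 15.0) 0.0282
uptop 780 (array([519.3, 332.2]), array([101.9, 130.6]), 15.0) 0.0297
low 566 (array([518.9,  -7.3]), array([126.3,  99.8]), 73.6) 0.052
dow 57 (array([519. ,  -9.2]), array([125.8,   9.8]), 33.3) 0.0703
[[0.568, 0.027, 0.078], [0.565, 0.024, 0.078], [0.568, 0.026, 0.076], [0.57, 0.026, 0.076], [0.566, 0.025, 0.074], [0.568, 0.023, 0.075], [0.57, 0.022, 0.076], [0.564, 0.019, 0.076], [0.567, 0.022, 0.073], [0.569, 0.019, 0.075], [0.572, 0.024, 0.071], [0.565, 0.023, 0.07], [0.567, 0.02, 0.072], [0.57, 0.024, 0.068]]
```

View pics/crop.png

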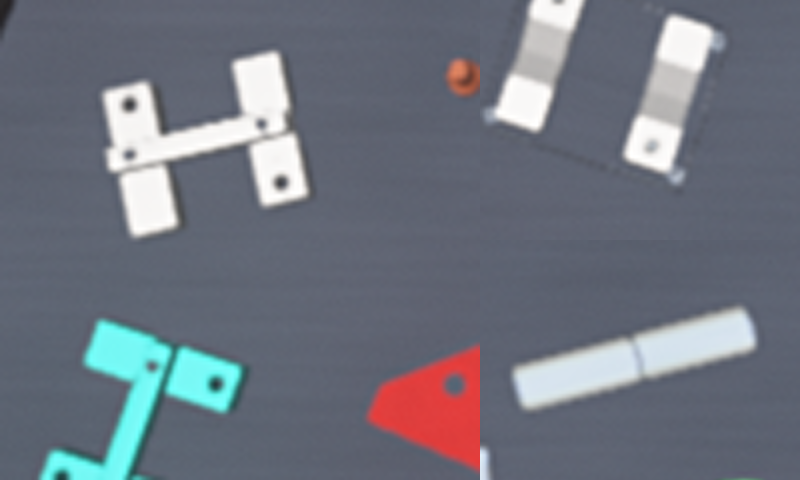

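The crop confirms the choices: a bare aluminium upper half with two holes, and a grey tube with its seam near crop pixel (637,355). Next I refine the poses and plan.

```bash
cat >> h.py <<'E'
def plan(pos,yaw):
    "deltas to a tool-down pose with tool y at yaw deg (mod 180): turn first, then shift in turned axes"
    o=ctrl.get_obs(); R=Ro.from_rotvec(o["tool_rot"]); y0=R.as_matrix()[:,1]
    y=np.array([np.cos(np.radians(yaw)),np.sin(np.radians(yaw)),0]); y=y if y@y0>0 else -y
    z=np.array([0,0,-1.]); T=np.stack([np.cross(y,z),y,z],1)
    w=(R.inv()*Ro.from_matrix(T)).as_rotvec(degrees=True)/8
    d=T.T@(np.array(pos)-o["tool_pos"])/.04
    print("t",round(o["t"],2),"pos",o["tool_pos"].round(4),"turn",w.round(3),"shift",d.round(3),"F",o["contact_force"].round(1),"open",round(o["opening"],4),"grip",round(o["grip_force"],1))
E
python3 - <<'E'
from h import *
for n in("top","side"):
    D=np.load(n+".npz"); W=D["W"]; c=D["c"].astype(float).sum(2)
    m=region(W,(.4828,-.3007),.088,.012,.045)
    # keep main blob
    k,l,s,_=cv2.connectedComponentsWithStats(m.astype(np.uint8)); i=1+np.argmax(s[1:,4]); m=l==i
    P=W[m]; r=rect(P); a=r[2] if r[1][1]>r[1][0] else r[2]-90
    print(n,"tube",r,"yaw",a,"z98",np.percentile(P[:,2],95).round(4))
    ax=np.array([-np.sin(np.radians(a)),np.cos(np.radians(a))]); nx=np.array([ax[1],-ax[0]])
    q=(P[:,:2]-r[0]/1000); s=q@ax*1000; t=q@nx*1000; b=c[m]
    print("ext",np.percentile(s,[1,99]).round(1),"seam",[(k,int(np.median(b[(abs(s-k)<1)&(abs(t)<8)]))) for k in range(-8,9,2)])
plan((.4815,-.3005,.20),16.5)
E
```

```text
top tube (array([ 484.1, -300.3]), array([ 31.8, 160.1]), 16.4) yaw 16.4 z98 0.0365
ext [-79.   77.4] seam [(-8, 678), (-6, 678), (-4, 671), (-2, 639), (0, 588), (2, 593), (4, 632), (6, 669), (8, 680)]
side tube (array([ 482.7, -300.5]), array([ 32.3, 162.3]), 16.5) yaw 16.5 z98 0.0323
ext [-80.   76.7] seam [(-8, 707), (-6, 707), (-4, 701), (-2, 645), (0, 555), (2, 711), (4, 710), (6, 706), (8, 706)]
t 0.1 pos [0.2736 0.5612 0.197 ] turn [-1.300e-02  4.000e-03  5.938e+00] shift [-22.131  -1.136  -0.076] F [-0.3  0.3 -0.7] open 0.0859 grip 0.0
```

Emit:
drive_tool --steps '[{"translation": [0, 0, -0.3], "angular": [0, 0, 0.99], "gripper": 0.8}, {"translation": [0, 0, -0.3], "angular": [0, 0, 0.99], "gripper": 0.8}, {"translation": [0, 0, 0], "angular": [0, 0, 0.99], "gripper": 0.8}, {"translation": [0, 0, 0], "angular": [0, 0, 0.99], "gripper": 0.8}, {"translation": [0, 0, 0], "angular": [0, 0, 0.99], "gripper": 0.8}, {"translation": [0, 0, 0], "angular": [0, 0, 0.99], "gripper": 0.8}, {"translation": [-1, -0.05, 0], "angular": [0, 0, 0], "gripper": 0.8}, {"translation": [-1, -0.05, 0], "angular": [0, 0, 0], "gripper": 0.8}]'

```text
t: 1.1
tool_pos: [0.2926, 0.4828, 0.2212]
tool_rot: [1.879, 2.518, -0.002]
contact_force: [0.3, -0.0, 0.7]
opening: 0.0681
grip_force: 0.0
```

Emit:
drive_tool --steps '[{"translation": [-1, -0.05, 0], "angular": [0, 0, 0], "gripper": 0.8}, {"translation": [-1, -0.05, 0], "angular": [0, 0, 0], "gripper": 0.8}, {"translation": [-1, -0.05, 0], "angular": [0, 0, 0], "gripper": 0.8}, {"translation": [-1, -0.05, 0], "angular": [0, 0, 0], "gripper": 0.8}, {"translation": [-1, -0.05, 0], "angular": [0, 0, 0], "gripper": 0.8}, {"translation": [-1, -0.05, 0], "angular": [0, 0, 0], "gripper": 0.8}, {"translation": [-1, -0.05, 0], "angular": [0, 0, 0], "gripper": 0.8}, {"translation": [-1, -0.05, 0], "angular": [0, 0, 0], "gripper": 0.8}]'

```text
t: 2.1
tool_pos: [0.3681, 0.1712, 0.2217]
tool_rot: [-1.88, -2.517, 0.0]
contact_force: [0.5, -0.8, 0.1]
opening: 0.0682
grip_force: 0.0
```

Emit:
drive_tool --steps '[{"translation": [-1, -0.05, 0], "angular": [0, 0, 0], "gripper": 0.8}, {"translation": [-1, -0.05, 0], "angular": [0, 0, 0], "gripper": 0.8}, {"translation": [-1, -0.05, 0], "angular": [0, 0, 0], "gripper": 0.8}, {"translation": [-1, -0.05, 0], "angular": [0, 0, 0], "gripper": 0.8}, {"translation": [-1, -0.05, 0], "angular": [0, 0, 0], "gripper": 0.8}, {"translation": [-1, -0.05, 0], "angular": [0, 0, 0], "gripper": 0.8}, {"translation": [-1, -0.05, 0], "angular": [0, 0, 0], "gripper": 0.8}, {"translation": [-1, -0.05, 0], "angular": [0, 0, 0], "gripper": 0.8}]'

```text
t: 3.1
tool_pos: [0.4436, -0.1402, 0.2216]
tool_rot: [-1.88, -2.516, -0.0]
contact_force: [0.9, 1.5, 0.2]
opening: 0.0684
grip_force: 0.0
```

```bash
python3 - <<'E'
from h import *
plan((.4833,-.300,.10),16.5)
E
```

```text
t 3.1 pos [ 0.4436 -0.1402  0.2216] turn [-0.002 -0.003 -0.005] shift [-4.113 -0.182  3.041] F [0.9 1.5 0.2] open 0.0684 grip 0.0
```

Emit:
drive_tool --steps '[{"translation": [-1, -0.05, 0.6], "angular": [0, 0, 0], "gripper": 0.8}, {"translation": [-1, -0.05, 0.6], "angular": [0, 0, 0], "gripper": 0.8}, {"translation": [-1, -0.05, 0.6], "angular": [0, 0, 0], "gripper": 0.8}, {"translation": [-1, -0.03, 0.6], "angular": [0, 0, 0], "gripper": 0.8}, {"translation": [-0.1, 0, 0.6], "angular": [0, 0, 0], "gripper": 0.8}, {"translation": [0, 0, 0], "angular": [0, 0, 0], "gripper": 0.8}]'

```text
t: 3.85
tool_pos: [0.4814, -0.2972, 0.0989]
tool_rot: [-1.877, -2.511, -0.0]
contact_force: [0.7, -0.2, -0.7]
opening: 0.0683
grip_force: 0.0
```

```bash
python3 - <<'E'
from h import *
im,W=get("wrist"); save("w1",im["color"]); np.savez("w1.npz",W=W,c=im["color"])
m=region(W,(.4833,-.300),.1,.012,.045); P=W[m]; print(len(P),rect(P) if len(P) else 0)
plan((.4833,-.300,.003),16.5)
E
```

```text
8095 (array([ 482.3, -300.7]), array([ 32.1, 160.7]), 16.4)
t 3.9 pos [ 0.4824 -0.2975  0.1009] turn [-0.012 -0.019 -0.005] shift [-0.065  0.004  2.446] F [ 0.4  0.2 -0. ] open 0.0686 grip 0.0
```

View pics/w1.png

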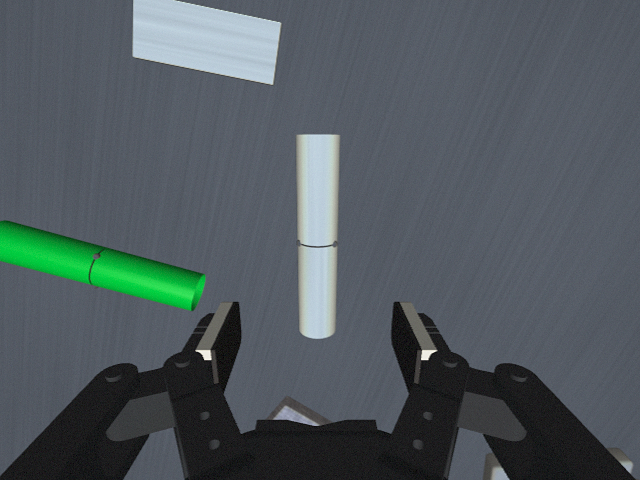

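The wrist view shows the tube between the fingers with its seam at (318,244). The green look-alike ends at (205,290), clear of the left finger. Now I descend and grip.

Emit:
drive_tool --steps '[{"translation": [-0.06, 0, 0.7], "angular": [0, 0, 0], "gripper": 0.65}, {"translation": [0, 0, 0.7], "angular": [0, 0, 0], "gripper": 0.65}, {"translation": [0, 0, 0.6], "angular": [0, 0, 0], "gripper": 0.65}, {"translation": [0, 0, 0.3], "angular": [0, 0, 0], "gripper": 0.65}, {"translation": [0, 0, 0.12], "angular": [0, 0, 0], "gripper": 0.65}, {"translation": [0, 0, 0], "angular": [0, 0, 0], "gripper": 0.65}]'

```text
t: 4.65
tool_pos: [0.4846, -0.3008, 0.0062]
tool_rot: [1.879, 2.516, -0.0]
contact_force: [0.1, -0.1, 1.3]
opening: 0.0555
grip_force: 0.0
```

Emit:
drive_tool --steps '[{"translation": [0, 0, 0], "angular": [0, 0, 0], "gripper": 0.45}, {"translation": [0, 0, 0], "angular": [0, 0, 0], "gripper": 0.25}, {"translation": [0, 0, 0], "angular": [0, 0, 0], "gripper": 0}, {"translation": [0, 0, 0], "angular": [0, 0, 0], "gripper": 0}, {"translation": [0, 0, 0], "angular": [0, 0, 0], "gripper": 0}, {"translation": [0, 0, 0], "angular": [0, 0, 0], "gripper": 0}]' --force 60

```text
t: 5.4
tool_pos: [0.484, -0.3005, 0.0053]
tool_rot: [-1.88, -2.517, 0.0]
contact_force: [0.3, -1.0, -0.7]
opening: -0.0001
grip_force: 0.0
```

```bash
python3 - <<'E'
from h import *
plan((.519,-.0065,.16),-16.4)
E
```

```text
t 5.4 pos [ 0.484  -0.3005  0.0053] turn [-0.   -0.    4.11] shift [ 7.299 -1.235 -3.868] F [ 0.3 -1.  -0.7] open -0.0001 grip 0.0
```

The opening is 0, so the grip missed. I'll look at where the tube is now.

```bash
python3 - <<'E'
from h import *
ims=[]
for n in("side","wrist","top"):
    im,W=get(n); ims.append(im["color"])
    m=region(W,(.4833,-.300),.1,.004,.037) if n!="wrist" else region(W,(.4833,-.300),.12,.012,.037)
    for l,nn in ((m,n),):
        k,L,s,_=cv2.connectedComponentsWithStats(l.astype(np.uint8))
        for i in range(1,k):
            if s[i,4]>150: print(nn,s[i,4],rect(W[L==i]))
o=np.zeros((480,800,3),np.uint8); o[:,:400]=cv2.resize(ims[0][270:430,220:353],(400,480)); o[:300,400:]=cv2.resize(ims[1],(400,300)); o[300:,400:640]=cv2.resize(ims[2][250:310,380:460],(240,180));save("miss",o)
E
```

```text
side 797 (array([ 488.1, -318.8]), array([ 31.9, 123.9]), 16.4)
wrist 10917 (array([ 472.4, -266.4]), array([32.3, 89.7]), 16.1)
wrist 2008 (array([ 388.5, -370. ]), array([30.6, 23.1]), 89.4)
wrist 458 (array([ 501.4, -362.1]), array([ 8.5, 26.7]), 17.1)
top 186 (array([ 468.3, -245.4]), array([54.5, 57.4]), 5.7)
```

View pics/miss.png

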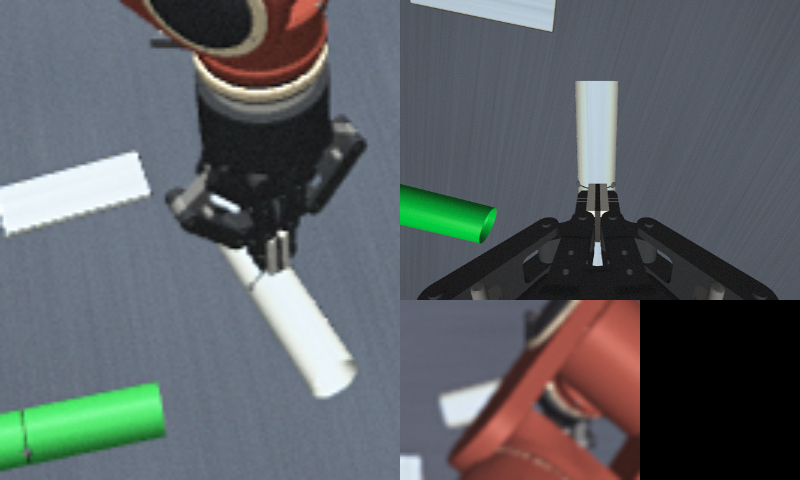

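The tube is unmoved and the shut fingertips appear to sit above it, with no contact force. I'll measure the tip height.

```bash
python3 - <<'E'
from h import *
o=ctrl.get_obs(); print(o["tool_pos"],o["q"].round(3),o["contact_force"].round(1))
im,W=get("side")
for v in range(340,368,3): print(v,[W[v,u].round(3).tolist() for u in (306,312,316)])
im,W=get("wrist")
for v in range(290,420,15): print(v,W[v,318].round(3).tolist(),W[v,305].round(3).tolist(), im["depth"][v,318].round(3))
E
```

```text
[ 0.48395895 -0.30048459  0.00526863] [-0.686  0.122  1.883 -0.     1.137 -0.974] [-0.   0.1  0.5]
340 [[0.476, -0.323, 0.116], [0.49, -0.304, 0.089], [0.495, -0.313, 0.098]]
343 [[0.476, -0.321, 0.105], [0.489, -0.306, 0.083], [0.495, -0.313, 0.089]]
346 [[0.476, -0.317, 0.093], [0.488, -0.31, 0.08], [0.495, -0.312, 0.08]]
349 [[0.476, -0.316, 0.083], [0.487, -0.313, 0.075], [0.496, -0.303, 0.06]]
352 [[0.476, -0.311, 0.067], [0.487, -0.313, 0.066], [0.496, -0.307, 0.055]]
355 [[0.476, -0.311, 0.058], [0.487, -0.313, 0.057], [0.496, -0.304, 0.043]]
358 [[0.475, -0.31, 0.048], [0.486, -0.313, 0.048], [0.494, -0.311, 0.043]]
361 [[0.476, -0.302, 0.028], [0.487, -0.308, 0.032], [0.495, -0.307, 0.028]]
364 [[0.475, -0.309, 0.028], [0.485, -0.314, 0.032], [0.493, -0.314, 0.029]]
367 [[0.474, -0.313, 0.025], [0.484, -0.32, 0.031], [0.491, -0.322, 0.031]]
290 [0.482, -0.293, 0.032] [0.477, -0.295, 0.031] 0.165
305 [0.482, -0.29, 0.051] [0.476, -0.292, 0.052] 0.146
320 [0.481, -0.29, 0.065] [0.476, -0.291, 0.064] 0.133
335 [0.481, -0.29, 0.074] [0.477, -0.291, 0.075] 0.125
350 [0.483, -0.295, 0.076] [0.477, -0.29, 0.085] 0.124
365 [0.485, -0.302, 0.075] [0.477, -0.29, 0.093] 0.127
380 [0.487, -0.308, 0.076] [0.478, -0.292, 0.097] 0.128
395 [0.501, -0.354, 0.031] [0.481, -0.306, 0.087] 0.187
410 [0.504, -0.364, 0.031] [0.482, -0.309, 0.091] 0.19
```

```bash
python3 - <<'E'
from h import *
im,W=get("side")
for u in range(304,318,2): 
    z=W[350:364,u,2]; y=W[350:364,u,1]; k=[i for i in range(14) if z[i]>.036]; print(u,[(round(float(z[i]),4),round(float(y[i]),3)) for i in k[-3:]])
im,W=get("wrist")
for u in range(300,334,4):
    z=W[285:310,u,2];k=[i for i in range(25) if z[i]>.036]; print(u,z[k[:4]].round(4), W[285+k[0],u,:2].round(4))
m=(W[...,2]>.036)&(W[...,2]<.062)&(abs(W[...,0]-.484)<.03)&(abs(W[...,1]+.3)<.03)
print(rect(W[m]),np.percentile(W[m][:,2],[0,1,5]))
E
```

```text
304 [(0.0576, -0.307), (0.0504, -0.304), (0.0488, -0.305)]
306 [(0.053, -0.312), (0.0512, -0.312), (0.0469, -0.311)]
308 [(0.0507, -0.311), (0.0488, -0.312), (0.0447, -0.311)]
310 [(0.048, -0.314), (0.0468, -0.315), (0.0418, -0.314)]
312 [(0.0498, -0.314), (0.0477, -0.315), (0.0413, -0.312)]
314 [(0.0509, -0.314), (0.0446, -0.311), (0.0447, -0.313)]
316 [(0.0508, -0.312), (0.0444, -0.31), (0.0417, -0.31)]
300 [0.052  0.0524 0.0531 0.0551] [ 0.474  -0.2919]
304 [0.0432 0.0438 0.0436 0.0448] [ 0.4753 -0.2914]
308 [0.0423 0.043  0.0448 0.0456] [ 0.4771 -0.2913]
312 [0.0427 0.0435 0.0445 0.0453] [ 0.4788 -0.2906]
316 [0.0438 0.0427 0.0446 0.0461] [ 0.4804 -0.2895]
320 [0.0425 0.0433 0.0452 0.0458] [ 0.4823 -0.2897]
324 [0.0424 0.0434 0.0452 0.0454] [ 0.484  -0.2892]
328 [0.0421 0.0441 0.0446 0.0463] [ 0.4858 -0.2888]
332 [0.0452 0.0453 0.0485 0.0485] [ 0.4886 -0.2921]
(array([ 481. , -292.3]), array([27.2,  6.1]), 15.8) [0.0415809  0.04246277 0.04425708]
```

The shut tips are truly at z≈0.042 while the TCP reads 0.005, so the reported z is about 37 mm low. x and y agree. I'll correct for this: open, go down 38 mm more and grip again, watching the force.

Emit:
drive_tool --steps '[{"translation": [0, 0, 0], "angular": [0, 0, 0], "gripper": 0.65}, {"translation": [0, 0, 0], "angular": [0, 0, 0], "gripper": 0.65}, {"translation": [0, 0, 0], "angular": [0, 0, 0], "gripper": 0.65}, {"translation": [0, 0, 0], "angular": [0, 0, 0], "gripper": 0.65}, {"translation": [0, 0, 0.3], "angular": [0, 0, 0], "gripper": 0.65}, {"translation": [0, 0, 0.3], "angular": [0, 0, 0], "gripper": 0.65}, {"translation": [0, 0, 0], "angular": [0, 0, 0], "gripper": 0.65}]'

```text
t: 6.62
tool_pos: [0.4826, -0.2994, -0.0209]
tool_rot: [-1.878, -2.514, -0.0]
contact_force: [0.7, 0.8, -0.9]
opening: 0.0554
grip_force: 0.0
```

Emit:
drive_tool --steps '[{"translation": [0, 0, 0.2], "angular": [0, 0, 0], "gripper": 0.65}, {"translation": [0, 0, 0.15], "angular": [0, 0, 0], "gripper": 0.65}, {"translation": [0, 0, 0], "angular": [0, 0, 0], "gripper": 0.65}]'

```text
t: 7.0
tool_pos: [0.4835, -0.3002, -0.0334]
tool_rot: [-1.879, -2.516, -0.0]
contact_force: [0.6, -0.1, -0.0]
opening: 0.0552
grip_force: 0.0
```

Emit:
drive_tool --steps '[{"translation": [0, 0, 0], "angular": [0, 0, 0], "gripper": 0.45}, {"translation": [0, 0, 0], "angular": [0, 0, 0], "gripper": 0.35}, {"translation": [0, 0, 0], "angular": [0, 0, 0], "gripper": 0.2}, {"translation": [0, 0, 0], "angular": [0, 0, 0], "gripper": 0.1}, {"translation": [0, 0, 0], "angular": [0, 0, 0], "gripper": 0.1}, {"translation": [0, 0, 0], "angular": [0, 0, 0], "gripper": 0.1}]' --force 60

```text
t: 7.75
tool_pos: [0.4842, -0.3008, -0.0321]
tool_rot: [1.88, 2.517, -0.0]
contact_force: [-2.9, 1.4, 5.5]
opening: 0.0304
grip_force: 59.2
```

Emit:
drive_tool --steps '[{"translation": [0, 0, -0.5], "angular": [0, 0, 0], "gripper": 0.1}, {"translation": [0, 0, -1], "angular": [0, 0, 0], "gripper": 0.1}, {"translation": [0, 0, -1], "angular": [0, 0, 0], "gripper": 0.1}, {"translation": [0, 0, -0.8], "angular": [0, 0, 0.8], "gripper": 0.1}, {"translation": [0, 0, 0], "angular": [0, 0, 0.9], "gripper": 0.1}, {"translation": [0, 0, 0], "angular": [0, 0, 0.9], "gripper": 0.1}, {"translation": [0, 0, 0], "angular": [0, 0, 0.9], "gripper": 0.1}, {"translation": [0, 0, 0], "angular": [0, 0, 0.6], "gripper": 0.1}]'

```text
t: 8.75
tool_pos: [0.4838, -0.3001, 0.0994]
tool_rot: [-2.517, -1.88, -0.0]
contact_force: [0.3, -0.4, -3.9]
opening: 0.0303
grip_force: 60.1
```

```bash
python3 - <<'E'
from h import *
plan((.519,-.0065,.085),-16.4)
D={n:np.load(n+".npz") for n in("top","side")}
for n in D:
    W=D[n]["W"]
    # saddle face midpoints -> centre, yaw via the top faces and sole-plate
    for lo,hi in((.046,.0575),(.004,.058)):
        P=W[region(W,(.519,-.0065),.096,lo,hi)]; print(n,rect(P))
    m=region(W,(.519,-.0065),.1,.046,.0575).astype(np.uint8)
    k,L,s,_=cv2.connectedComponentsWithStats(m)
    print([(int(s[i,4]),rect(W[L==i])) for i in range(1,k) if s[i,4]>40])
E
```

```text
t 8.75 pos [ 0.4838 -0.3001  0.0994] turn [ 0.    -0.002 -0.011] shift [ 7.291 -1.228  0.361] F [ 0.3 -0.4 -3.9] open 0.0303 grip 60.1
top (array([518.9,  -5.7]), array([120.1, 100. ]), 73.4)
top (array([518.2,  -4.7]), array([186.5, 188.2]), 64.4)
[(131, (array([558.7,  29.4]), array([30. , 43.3]), 74.1)), (140, (array([533.8, -57.1]), array([29.7, 42.2]), 72.8)), (136, (array([504. ,  45.2]), array([29.8, 42.4]), 73.4)), (128, (array([477.6, -40.4]), array([29.5, 40.7]), 73.3))]
side (array([519.1,  -6.5]), array([128. ,  99.8]), 73.6)
side (array([514.2, -12. ]), array([147.2, 165.9]), 80.2)
[(152, (array([501.5,  44.5]), array([36.2, 37.2]), 72.7)), (137, (array([562.1,  28.9]), array([36.2, 36.8]), 74.4)), (167, (array([476.5, -42.6]), array([34.7, 38.4]), 73.2)), (170, (array([536.4, -59.9]), array([33.4, 36.1]), 73.2))]
```

Emit:
drive_tool --steps '[{"translation": [0.6, -0.1, 0], "angular": [0, 0, 0], "gripper": 0.1}, {"translation": [1, -0.17, 0], "angular": [0, 0, 0], "gripper": 0.1}, {"translation": [1, -0.17, 0], "angular": [0, 0, 0], "gripper": 0.1}, {"translation": [1, -0.17, 0], "angular": [0, 0, 0], "gripper": 0.1}, {"translation": [1, -0.17, 0], "angular": [0, 0, 0], "gripper": 0.1}, {"translation": [1, -0.17, 0], "angular": [0, 0, 0], "gripper": 0.1}, {"translation": [1, -0.17, 0], "angular": [0, 0, 0], "gripper": 0.1}, {"translation": [0.68, -0.11, 0], "angular": [0, 0, 0], "gripper": 0.1}]'

```text
t: 9.75
tool_pos: [0.5178, -0.0043, 0.0993]
tool_rot: [-2.511, -1.887, -0.0]
contact_force: [0.4, 0.1, -2.7]
opening: 0.0305
grip_force: 60.0
```

Emit:
drive_tool --steps '[{"translation": [0, 0, 0.3], "angular": [0, 0, 0], "gripper": 0.1}, {"translation": [0, 0, 0.3], "angular": [0, 0, 0], "gripper": 0.1}, {"translation": [0, 0, 0.3], "angular": [0, 0, 0], "gripper": 0.1}, {"translation": [0, 0, 0], "angular": [0, 0, 0], "gripper": 0.1}]'

```text
t: 10.25
tool_pos: [0.5171, -0.0076, 0.0613]
tool_rot: [-2.513, -1.881, 0.004]
contact_force: [0.7, 0.7, -2.8]
opening: 0.0306
grip_force: 60.0
```

```bash
python3 - <<'E'
from h import *
plan((.5188,-.0065,.0065),-16.5)
ims=[]
im,W=get("side"); a=im["color"]
m=region(W,(.519,-.0065),.096,.080,.125); k,L,s,_=cv2.connectedComponentsWithStats(m.astype(np.uint8)); print([(int(s[i,4]),rect(W[L==i])) for i in range(1,k) if s[i,4]>40])
im2,W2=get("wrist")
m=region(W2,(.519,-.0065),.12,.046,.0575); k,L,s,_=cv2.connectedComponentsWithStats(m.astype(np.uint8)); print([(int(s[i,4]),rect(W2[L==i])) for i in range(1,k) if s[i,4]>200])
o=np.zeros((480,800,3),np.uint8); o[:,:400]=cv2.resize(a[190:310,240:340],(400,480)); o[:300,400:]=cv2.resize(im2["color"],(400,300));save("over",o)
E
```

```text
t 10.25 pos [ 0.5171 -0.0076  0.0613] turn [-0.027  0.003  0.014] shift [0.039 0.034 1.37 ] F [ 0.7  0.7 -2.8] open 0.0306 grip 60.0
[(702, (array([513.1, -22.2]), array([133.3,  56.6]), 63.4))]
[(2844, (array([495.3,  48.7]), array([30.2, 28. ]), 73.0)), (2289, (array([565.6,  27.6]), array([30.4, 26.3]), 73.2)), (337, (array([462.5, -29.7]), array([19.9,  9.5]), 73.8)), (230, (array([553.6, -54.8]), array([ 7. , 19.2]), 5.6))]
```

View pics/over.png

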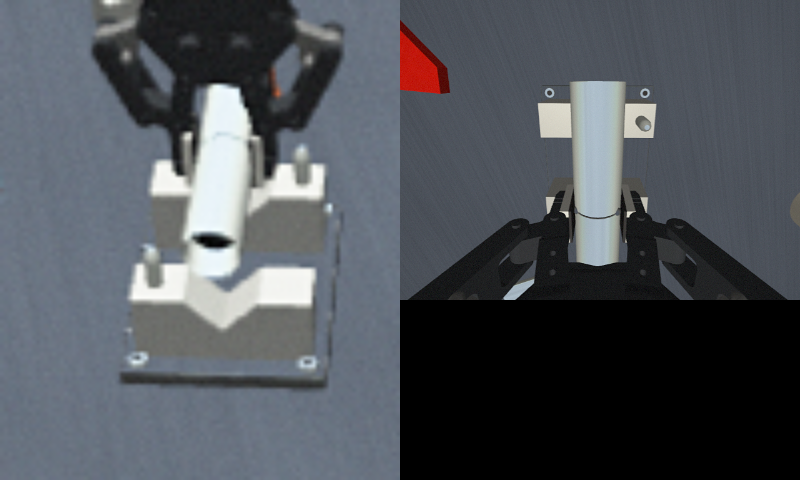

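The view shows the tube above the grooves, with its seam at about (597,215) in the half-size wrist picture, near the front edge of the fingers. I'll measure the seam against the saddle in this same image.

```bash
python3 - <<'E'
from h import *
im,W=get("wrist"); g=im["color"].astype(int).sum(2)
a=np.radians(-16.6); ax=np.array([-np.sin(a),np.cos(a)]); nx=np.array([np.cos(a),np.sin(a)])
C=np.array([.5188,-.0065])
u=316
m=region(W,C,.15,.085,.13); S=(W[...,:2]-C)@ax*1000; T=(W[...,:2]-C)@nx*1000
# seam: darkest row for each column
for u in range(296,338,6):
    r=np.arange(300,375); v=r[np.argmin(g[300:375,u])]; print(u,v,g[v,u],"s",S[v-3:v+4,u].round(1),"t",T[v,u].round(1),"z",W[v,u,2].round(4))
mm=m&(S>20)&(S<85); print("tube end s",np.percentile(S[mm],99).round(1),"t",np.percentile(T[mm],[1,99]).round(1),"zmax",np.percentile(W[mm][:,2],99).round(4))
f=region(W,C,.1,.05,.0575)&(S>20); print("far saddle s",np.percentile(S[f],[2,98]).round(1),"t",np.percentile(T[f],[1,99]).round(1),"z",np.median(W[f][:,2]).round(4))
sl=np.polyfit(S[mm],T[mm],1); print("yaw dev deg",np.degrees(np.arctan(sl[0])).round(2)); sl=np.polyfit(S[mm],W[mm][:,2]*1000,1);print("tilt",sl)
E
```

```text
296 345 144 s [ 1.4  0.7  0.5 -0.1 -0.6 -1.6 -1.9] t -8.0 z 0.1248
302 347 70 s [ 0.5  1.2  0.2 -1.  -1.2 -0.5 -1.7] t -5.7 z 0.1249
308 348 68 s [ 1.1  0.5  0.3 -0.8 -1.7 -1.4 -1.4] t -3.3 z 0.1259
314 349 122 s [ 1.8  0.5 -0.1 -1.5 -1.  -1.2 -2.2] t -1.0 z 0.1254
320 349 180 s [ 0.6  0.6 -0.5 -1.3 -1.4 -2.2 -1.3] t 1.3 z 0.1257
326 348 111 s [ 0.9  0.7 -0.  -0.9 -1.3 -0.7 -1.9] t 3.7 z 0.1256
332 347 152 s [ 1.   0.4 -0.1 -1.  -1.  -1.4 -1.7] t 6.0 z 0.1249
tube end s 79.4 t [-15.7  14.5] zmax 0.1279
far saddle s [31.6 60.9] t [-51.5  47.4] z 0.0534
yaw dev deg -0.1
tilt [-1.33116904e-02  1.24772740e+02]
```

The seam is about 2 mm short along y and about 1 mm off in x relative to the saddles. I'll correct that and lower.

Emit:
drive_tool --steps '[{"translation": [0.04, -0.02, 0.3], "angular": [0, 0, 0], "gripper": 0.1}, {"translation": [0, 0, 0.3], "angular": [0, 0, 0], "gripper": 0.1}, {"translation": [0, 0, 0.3], "angular": [0, 0, 0], "gripper": 0.1}, {"translation": [0, 0, 0.2], "angular": [0, 0, 0], "gripper": 0.1}, {"translation": [0, 0, 0.1], "angular": [0, 0, 0], "gripper": 0.1}, {"translation": [0, 0, 0.05], "angular": [0, 0, 0], "gripper": 0.1}, {"translation": [0, 0, 0.04], "angular": [0, 0, 0], "gripper": 0.1}, {"translation": [0, 0, 0], "angular": [0, 0, 0], "gripper": 0.1}]'

```text
t: 11.4
tool_pos: [0.5185, -0.0055, 0.0119]
tool_rot: [2.514, 1.884, 0.0]
contact_force: [0.0, 0.3, -3.1]
opening: 0.0303
grip_force: 60.0
```

Emit:
drive_tool --steps '[{"translation": [0, 0, 0.04], "angular": [0, 0, 0], "gripper": 0.1}, {"translation": [0, 0, 0.03], "angular": [0, 0, 0], "gripper": 0.1}, {"translation": [0, 0, 0], "angular": [0, 0, 0], "gripper": 0.1}]'

```text
t: 11.78
tool_pos: [0.5182, -0.0054, 0.0088]
tool_rot: [-2.514, -1.884, 0.0]
contact_force: [-0.2, 0.2, -2.7]
opening: 0.0302
grip_force: 60.0
```

Emit:
drive_tool --steps '[{"translation": [0, 0, 0.03], "angular": [0, 0, 0], "gripper": 0.1}, {"translation": [0, 0, 0.02], "angular": [0, 0, 0], "gripper": 0.1}, {"translation": [0, 0, 0], "angular": [0, 0, 0], "gripper": 0.1}]'

```text
t: 12.15
tool_pos: [0.5184, -0.0055, 0.0076]
tool_rot: [-2.514, -1.884, 0.0]
contact_force: [-4.2, 0.1, 4.3]
opening: 0.0302
grip_force: 60.7
```

Emit:
drive_tool --steps '[{"translation": [0, 0, 0.02], "angular": [0, 0, 0], "gripper": 0.1}, {"translation": [0, 0, 0], "angular": [0, 0, 0], "gripper": 0.1}]'

```text
t: 12.4
tool_pos: [0.5184, -0.0055, 0.0075]
tool_rot: [-2.514, -1.884, 0.001]
contact_force: [-7.3, 1.1, 9.1]
opening: 0.0306
grip_force: 61.5
```

Contact, with a side load from one flank. I'll shift 0.8 mm toward −x so it seats on both.

Emit:
drive_tool --steps '[{"translation": [0, -0.02, 0], "angular": [0, 0, 0], "gripper": 0.1}, {"translation": [0, 0, 0], "angular": [0, 0, 0], "gripper": 0.1}]'

```text
t: 12.65
tool_pos: [0.5185, -0.0055, 0.0075]
tool_rot: [2.513, 1.883, 0.002]
contact_force: [-5.4, 0.5, 8.2]
opening: 0.0303
grip_force: 61.1
```

Emit:
drive_tool --steps '[{"translation": [0, -0.01, 0.02], "angular": [0, 0, 0], "gripper": 0.1}, {"translation": [0, 0, 0], "angular": [0, 0, 0], "gripper": 0.1}]'

```text
t: 12.9
tool_pos: [0.5185, -0.0055, 0.0075]
tool_rot: [2.513, 1.883, 0.002]
contact_force: [-5.2, 0.7, 10.7]
opening: 0.0302
grip_force: 61.5
```

Emit:
drive_tool --steps '[{"translation": [0, 0, 0], "angular": [0, 0, 0], "gripper": 0.4}, {"translation": [0, 0, 0], "angular": [0, 0, 0], "gripper": 0.5}, {"translation": [0, 0, 0], "angular": [0, 0, 0], "gripper": 0.65}, {"translation": [0, 0, 0], "angular": [0, 0, 0], "gripper": 0.65}, {"translation": [0, 0, 0], "angular": [0, 0, 0], "gripper": 0.65}, {"translation": [0, 0, -0.5], "angular": [0, 0, 0], "gripper": 0.65}, {"translation": [0, 0, -1], "angular": [0, 0, 0], "gripper": 0.65}, {"translation": [0, 0, -1], "angular": [0, 0, 0], "gripper": 0.65}]'

```text
t: 13.9
tool_pos: [0.5167, -0.0051, 0.106]
tool_rot: [-2.514, -1.883, 0.001]
contact_force: [0.8, -0.2, 0.2]
opening: 0.0559
grip_force: 0.0
```

Emit:
drive_tool --steps '[{"translation": [0, 0, -0.8], "angular": [0, 0, -0.9], "gripper": 0.65}, {"translation": [0, 0, 0], "angular": [0, 0, -0.9], "gripper": 0.65}, {"translation": [0, 0, 0], "angular": [0, 0, -0.9], "gripper": 0.65}, {"translation": [0, 0, 0], "angular": [0, 0, -0.9], "gripper": 0.65}, {"translation": [0, 0, 0], "angular": [0, 0, -0.3], "gripper": 0.65}]'

```text
t: 14.52
tool_pos: [0.5171, -0.0051, 0.1372]
tool_rot: [-1.913, -2.492, 0.0]
contact_force: [0.1, -0.5, 0.2]
opening: 0.0552
grip_force: 0.0
```

```bash
cat >> h.py <<'E'
def tubecheck(n):
    im,W=get(n); g=im["color"].astype(int).sum(2)
    a=np.radians(-16.6); ax=np.array([-np.sin(a),np.cos(a)]); nx=np.array([np.cos(a),np.sin(a)])
    C=np.array([.5188,-.0065]); S=(W[...,:2]-C)@ax*1000; T=(W[...,:2]-C)@nx*1000; z=W[...,2]
    m=(z>.060)&(z<.08)&(abs(T)<14)&(abs(S)<95); print(n,"tube ends",np.percentile(S[m],[1,99]).round(1),"t",np.percentile(T[m],[1,50,99]).round(1),"ztop",np.percentile(z[m],95).round(4),"yaw",np.degrees(np.polyfit(S[m],T[m],1)[0]/1).round(2))
    mt=m&(abs(T-np.median(T[m]))<6); print(" seam",[(k,int(np.median(g[mt&(abs(S-k)<.8)]))) for k in range(-6,7)if (mt&(abs(S-k)<.8)).any()])
    f=(z>.046)&(z<.0575)&(abs(T)>22)&(abs(T)<52)&(abs(S)<65)
    for sg in(1,-1):
        q=f&(S*sg>20); print(" saddle",sg,np.percentile(S[q],[3,97]).round(1) if q.any() else 0,np.percentile(T[q],[2,98]).round(1) if q.any() else 0)
    return im,W
E
python3 - <<'E'
from h import *
plan((.519,.333,.12),14.6)
for n in("top","side"): 
    im,W=tubecheck(n)
    if n=="side": save("laid",cv2.resize(im["color"][190:310,230:390],(640,480)))
E
```

```text
t 14.53 pos [ 0.5171 -0.0051  0.1372] turn [-0.    -0.     0.048] shift [8.168 2.177 0.43 ] F [ 0.1 -0.5  0.2] open 0.0552 grip 0.0
top tube ends [-78.3  59.3] t [-13.8  -8.    8.9] ztop 0.0747 yaw -5.02
 seam []
 saddle 1 [31.3 59.3] [-49.8 -22.5]
 saddle -1 [-53.8 -32.7] [-49.8  35.6]
side tube ends [-77.9  78.5] t [-13.7   1.3  13.7] ztop 0.0716 yaw 0.01
 seam [(-6, 723), (-5, 717), (-4, 710), (-3, 692), (-2, 711), (-1, 712), (0, 707), (1, 668), (2, 624), (3, 725), (4, 724), (5, 724), (6, 723)]
 saddle 1 [28.4 60.3] [-48.3  49.3]
 saddle -1 [-61.6 -31.2] [-48.6  49.6]
```

View pics/laid.png

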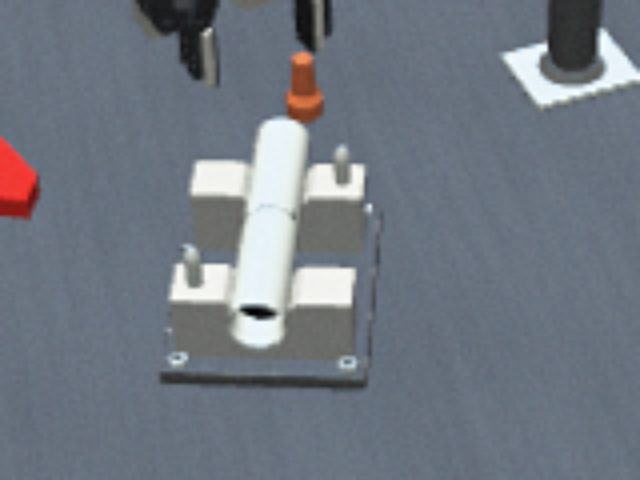

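The tube lies in both grooves, its top at 0.0716 against 0.071 expected. The seam is at about (272,210) in the crop, near mid-gap. I'll check it from the top camera once the arm is clear.

Emit:
drive_tool --steps '[{"translation": [1, 0.27, 0], "angular": [0, 0, 0.05], "gripper": 0.6}, {"translation": [1, 0.27, 0], "angular": [0, 0, 0], "gripper": 0.6}, {"translation": [1, 0.27, 0], "angular": [0, 0, 0], "gripper": 0.6}, {"translation": [1, 0.27, 0], "angular": [0, 0, 0], "gripper": 0.6}, {"translation": [1, 0.27, 0], "angular": [0, 0, 0], "gripper": 0.6}, {"translation": [1, 0.27, 0], "angular": [0, 0, 0], "gripper": 0.6}, {"translation": [1, 0.27, 0], "angular": [0, 0, 0], "gripper": 0.6}, {"translation": [0.6, 0.15, 0], "angular": [0, 0, 0], "gripper": 0.6}]'

```text
t: 15.62
tool_pos: [0.5196, 0.3115, 0.1372]
tool_rot: [-1.923, -2.484, -0.0]
contact_force: [0.2, -0.5, 0.3]
opening: 0.0513
grip_force: 0.0
```

```bash
python3 - <<'E'
from h import *
plan((.519,.333,-.0137),14.6)
for n in("top","side"): im,W=tubecheck(n)
im,W=get("wrist"); 
for lo,hi in((.047,.06),(.025,.036)):
    m=region(W,(.519,.333),.09,lo,hi); k,L,s,_=cv2.connectedComponentsWithStats(m.astype(np.uint8)); print([(int(s[i,4]),rect(W[L==i]),np.median(W[L==i][:,2]).round(4)) for i in range(1,k) if s[i,4]>200])
E
```

```text
t 15.62 pos [0.5196 0.3115 0.1372] turn [ 0.    -0.001 -0.011] shift [0.524 0.121 3.772] F [ 0.2 -0.5  0.3] open 0.0513 grip 0.0
top tube ends [-76.6  80. ] t [-13.7  -0.7  13.7] ztop 0.0754 yaw 0.2
 seam [(-6, 682), (-5, 682), (-4, 683), (-3, 678), (-2, 668), (-1, 648), (0, 630), (1, 591), (2, 586), (3, 590), (4, 616), (5, 651), (6, 673)]
 saddle 1 [30.9 59.9] [-49.   49.1]
 saddle -1 [-58.7 -30.3] [-48.8  48.7]
side tube ends [-77.1  79.5] t [-13.4   1.3  13.7] ztop 0.0715 yaw -0.06
 seam [(-6, 715), (-5, 708), (-3, 646), (-2, 706), (-1, 712), (0, 702), (1, 661), (2, 714), (3, 718), (4, 719), (5, 721), (6, 716)]
 saddle 1 [28.7 59.6] [-48.7  49.1]
 saddle -1 [-61.5 -31.6] [-48.8  49.5]
[(3122, (array([517.6, 335.3]), array([ 16., 119.]), 14.8), np.float64(0.0539))]
[(2057, (array([478.3, 371.4]), array([42.6, 29.2]), 14.6), np.float64(0.03)), (1837, (array([534.6, 386.1]), array([41.3, 29.3]), 14.6), np.float64(0.0299)), (1488, (array([500.5, 284.3]), array([41.4, 30.9]), 14.8), np.float64(0.0299)), (1571, (array([557.6, 299.5]), array([40.4, 30.7]), 15.3), np.float64(0.0298))]
```

Relative to the saddles, the seam is off by +0.2 mm (wrist), +1.4 mm (top) and +2.4 mm (side), so about 1 mm. That is well centred. I go on to the upper half.

Emit:
drive_tool --steps '[{"translation": [0.55, 0.115, 0.6], "angular": [0, 0, 0], "gripper": 0.6}, {"translation": [0, 0, 0.8], "angular": [0, 0, 0], "gripper": 0.6}, {"translation": [0, 0, 0.8], "angular": [0, 0, 0], "gripper": 0.6}, {"translation": [0, 0, 0.6], "angular": [0, 0, 0], "gripper": 0.6}, {"translation": [0, 0, 0.5], "angular": [0, 0, 0], "gripper": 0.6}, {"translation": [0, 0, 0.3], "angular": [0, 0, 0], "gripper": 0.6}, {"translation": [0, 0, 0.17], "angular": [0, 0, 0], "gripper": 0.6}, {"translation": [0, 0, 0], "angular": [0, 0, 0], "gripper": 0.6}]'

```text
t: 16.77
tool_pos: [0.5189, 0.3321, -0.0134]
tool_rot: [1.924, 2.484, 0.0]
contact_force: [-0.0, -1.1, 0.6]
opening: 0.0513
grip_force: 0.0
```

Emit:
drive_tool --steps '[{"translation": [0, 0, 0], "angular": [0, 0, 0], "gripper": 0.4}, {"translation": [0, 0, 0], "angular": [0, 0, 0], "gripper": 0.25}, {"translation": [0, 0, 0], "angular": [0, 0, 0], "gripper": 0.1}, {"translation": [0, 0, 0], "angular": [0, 0, 0], "gripper": 0}, {"translation": [0, 0, 0], "angular": [0, 0, 0], "gripper": 0}, {"translation": [0, 0, 0], "angular": [0, 0, 0], "gripper": 0}]' --force 110

```text
t: 17.52
tool_pos: [0.5193, 0.3324, -0.0125]
tool_rot: [1.923, 2.483, 0.002]
contact_force: [-1.5, 0.0, 5.7]
opening: 0.0146
grip_force: 108.0
```

Emit:
drive_tool --steps '[{"translation": [0, 0, -0.3], "angular": [0, 0, 0], "gripper": 0}, {"translation": [0, 0, -0.8], "angular": [0, 0, 0], "gripper": 0}, {"translation": [0, 0, -0.9], "angular": [0, 0, 0], "gripper": 0}, {"translation": [0, 0, -0.9], "angular": [0, 0, 0.6], "gripper": 0}, {"translation": [0, 0, -0.2], "angular": [0, 0, 0.9], "gripper": 0}, {"translation": [0, 0, 0], "angular": [0, 0, 0.9], "gripper": 0}, {"translation": [0, 0, 0], "angular": [0, 0, 0.9], "gripper": 0}, {"translation": [0, 0, 0], "angular": [0, 0, 0.6], "gripper": 0}]'

```text
t: 18.52
tool_pos: [0.5175, 0.3314, 0.1088]
tool_rot: [-2.523, -1.871, 0.005]
contact_force: [1.1, -0.7, -5.6]
opening: 0.0149
grip_force: 108.0
```

```bash
python3 - <<'E'
from h import *
plan((.518,-.006,.085),-16.6)
E
```

```text
t 18.52 pos [0.5175 0.3314 0.1088] turn [-0.017  0.016 -0.037] shift [-8.079  2.423  0.595] F [ 1.1 -0.7 -5.6] open 0.0149 grip 108.0
```

Emit:
drive_tool --steps '[{"translation": [-0.7, 0.2, 0], "angular": [0, 0, 0], "gripper": 0}, {"translation": [-1, 0.3, 0], "angular": [0, 0, 0], "gripper": 0}, {"translation": [-1, 0.3, 0], "angular": [0, 0, 0], "gripper": 0}, {"translation": [-1, 0.3, 0], "angular": [0, 0, 0], "gripper": 0}, {"translation": [-1, 0.3, 0], "angular": [0, 0, 0], "gripper": 0}, {"translation": [-1, 0.3, 0], "angular": [0, 0, 0], "gripper": 0}, {"translation": [-1, 0.3, 0], "angular": [0, 0, 0], "gripper": 0}, {"translation": [-0.8, 0.25, 0], "angular": [0, 0, 0], "gripper": 0}]'

```text
t: 19.52
tool_pos: [0.5172, 0.0174, 0.1091]
tool_rot: [-2.52, -1.873, 0.003]
contact_force: [0.2, -0.3, -5.1]
opening: 0.0145
grip_force: 107.9
```

Emit:
drive_tool --steps '[{"translation": [-0.5, 0.15, 0.2], "angular": [0, 0, 0], "gripper": 0}, {"translation": [0, 0, 0.2], "angular": [0, 0, 0], "gripper": 0}, {"translation": [0, 0, 0], "angular": [0, 0, 0], "gripper": 0}]'

```text
t: 19.9
tool_pos: [0.517, -0.0014, 0.0926]
tool_rot: [-2.518, -1.873, 0.004]
contact_force: [-0.3, 0.2, -5.8]
opening: 0.0146
grip_force: 108.0
```

```bash
python3 - <<'E'
from h import *
plan((.518,-.006,.085),-16.6)
a=np.radians(-16.6); ax=np.array([-np.sin(a),np.cos(a)]); nx=np.array([np.cos(a),np.sin(a)]); C=np.array([.5188,-.0065])
ims=[]
for n in("top","side","wrist"):
    im,W=get(n); ims.append(im["color"])
    S=(W[...,:2]-C)@ax*1000; T=(W[...,:2]-C)@nx*1000; z=W[...,2]
    near=(abs(S)<85)&(abs(T)<70)
    f=near&(z>.046)&(z<.0575)&(abs(T)>20)
    u=near&(z>.115)&(z<.135)
    for nm,m in(("lowface",f),("uptopface",u)):
        k,L,s,_=cv2.connectedComponentsWithStats(m.astype(np.uint8))
        for i in range(1,k):
            q=L==i
            if s[i,4]>60: print(n,nm,s[i,4],"S",np.percentile(S[q],[2,98]).round(1),"T",np.percentile(T[q],[2,98]).round(1),"z",np.median(z[q]).round(4),rect(W[q])[2], "tilt",np.linalg.lstsq(np.c_[S[q],T[q],S[q]**0],z[q]*1000,rcond=None)[0][:2].round(3))
o=np.zeros((600,800,3),np.uint8); o[:300,:400]=cv2.resize(ims[0][220:310,256:376],(400,300)); o[:300,400:]=cv2.resize(ims[2],(400,300)); o[300:,:400]=cv2.resize(ims[1][190:310,220:380],(400,300));save("align",o)
E
```

```text
t 19.9 pos [ 0.517  -0.0014  0.0926] turn [-0.028  0.001 -0.015] shift [-0.104  0.057  0.19 ] F [-0.3  0.2 -5.8] open 0.0146 grip 108.0
side lowface 133 S [-62.3 -30. ] T [-49.1 -20.3] z 0.0519 73.5 tilt [ 0.031 -0.005]
side lowface 152 S [-62.2 -30. ] T [20.7 49.9] z 0.052 73.1 tilt [0.019 0.031]
side uptopface 132 S [33.5 64.7] T [17.3 49.1] z 0.1264 73.4 tilt [0.244 0.076]
side uptopface 69 S [34.1 41. ] T [-50.4 -30. ] z 0.1253 56.7 tilt [ 0.498 -0.082]
side uptopface 511 S [-55.9 -23.8] T [-48.8  48.6] z 0.1306 73.1 tilt [0.292 0.004]
wrist lowface 66 S [60.1 61.2] T [-51.1 -20.2] z 0.0489 71.7 tilt [-0.569  0.09 ]
wrist lowface 738 S [-54.7 -28.6] T [-51.7 -26.6] z 0.0533 72.5 tilt [-0.112 -0.008]
wrist lowface 988 S [-56.9 -28.6] T [21.7 47.6] z 0.0533 73.4 tilt [-0.076  0.013]
wrist uptopface 1402 S [67.8 68.1] T [-50.9  45.2] z 0.1268 73.5 tilt [ 3.33e+00 -1.00e-03]
wrist uptopface 499 S [46.9 56.4] T [32.7 41.5] z 0.1266 32.9 tilt [ 0.595 -0.637]
wrist uptopface 294 S [-22.8 -21.2] T [-51.7 -35.7] z 0.1187 74.2 tilt [1.142 0.094]
wrist uptopface 291 S [-22.8 -21.2] T [30.4 46.6] z 0.119 74.2 tilt [ 0.22  -0.092]
```

View pics/align.png

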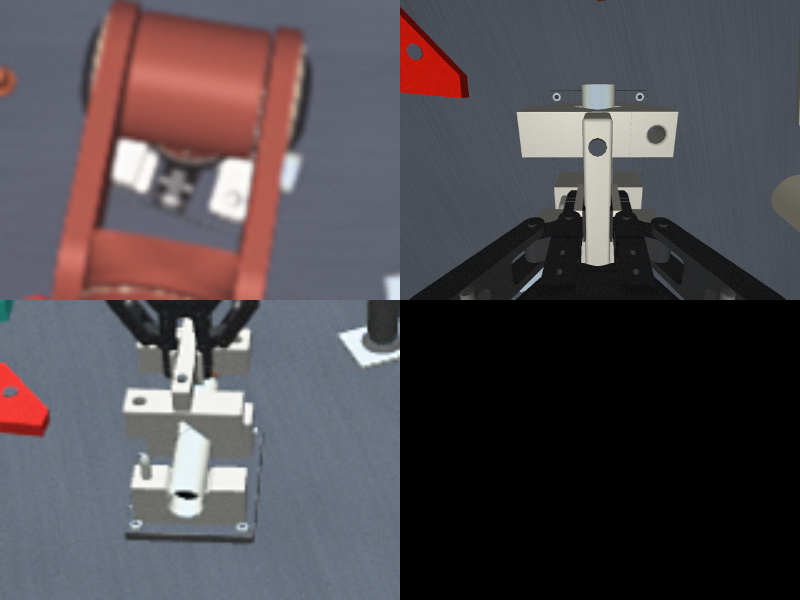

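The upper half hangs over the clamp with its holes on the dowel side. My height band cut its top faces, so I'm redoing the measurement with the right band.

```bash
cat > al.py <<'E'
from h import *
import sys
lo,hi=map(float,sys.argv[1:3])
a=np.radians(-16.6); ax=np.array([-np.sin(a),np.cos(a)]); nx=np.array([np.cos(a),np.sin(a)]); C=np.array([.5188,-.0065])
plan((.518,-.006,.085),-16.6)
for n in("side","wrist"):
    im,W=get(n)
    S=(W[...,:2]-C)@ax*1000; T=(W[...,:2]-C)@nx*1000; z=W[...,2]
    u=(abs(S)<85)&(abs(T)<70)&(z>lo)&(z<hi)
    for nm,m in(("saddles",u),("bar",(abs(S)<75)&(abs(T)<16)&(z>lo+.024)&(z<hi+.024))):
        k,L,s,_=cv2.connectedComponentsWithStats(m.astype(np.uint8))
        for i in range(1,k):
            q=L==i
            if s[i,4]>60: print(n,nm,s[i,4],"S",np.percentile(S[q],[2,98]).round(1),"T",np.percentile(T[q],[2,98]).round(1),"z",np.median(z[q]).round(4),rect(W[q])[2], "tilt",np.linalg.lstsq(np.c_[S[q],T[q],S[q]**0],z[q]*1000,rcond=None)[0][:2].round(3))
E
python3 al.py .131 .141
```

```text
t 20.05 pos [ 0.5186 -0.0012  0.0944] turn [-0.002 -0.001 -0.007] shift [-0.119  0.02   0.236] F [-0.4  0.1 -5.5] open 0.0147 grip 108.0
side saddles 68 S [35. 67.] T [20.  49.9] z 0.1349 34.5 tilt [0.025 0.028]
side saddles 441 S [-54.6 -22.7] T [-48.7  48.6] z 0.1354 73.3 tilt [0.025 0.001]
side bar 229 S [-53.7  42. ] T [-11.7  12. ] z 0.1601 64.9 tilt [ 0.009 -0.014]
wrist saddles 14907 S [38.5 68. ] T [-50.4  46.3] z 0.1371 73.4 tilt [-0.014 -0.003]
wrist saddles 201 S [11.2 16.3] T [-22.4 -11.9] z 0.1375 14.4 tilt [ 0.095 -0.274]
wrist saddles 200 S [11.2 16.1] T [ 7.8 18.4] z 0.1373 40.5 tilt [0.111 0.223]
wrist saddles 211 S [-51.7 -31.7] T [-14.7 -11.6] z 0.1371 72.0 tilt [ 0.003 -0.006]
wrist saddles 204 S [-51.9 -31.5] T [ 7.6 10.6] z 0.1372 73.7 tilt [ 0.016 -0.021]
wrist bar 10999 S [-25.6  67.2] T [-11.    7.9] z 0.1611 81.5 tilt [ 0.001 -0.013]
```

The upper half is level, with T aligned to about 0.2 mm and yaw matched. It needs −7.2 mm along y: the side view gives −7.2 and the wrist view −7.0. I shift it and lower toward the dowel tips.

Emit:
drive_tool --steps '[{"translation": [-0.18, 0, 0.2], "angular": [0, 0, 0], "gripper": 0}, {"translation": [0, 0, 0.2], "angular": [0, 0, 0], "gripper": 0}, {"translation": [0, 0, 0.2], "angular": [0, 0, 0], "gripper": 0}, {"translation": [0, 0, 0], "angular": [0, 0, 0], "gripper": 0}, {"translation": [0, 0, 0], "angular": [0, 0, 0], "gripper": 0}]'

```text
t: 20.78
tool_pos: [0.5167, -0.0089, 0.0705]
tool_rot: [2.521, 1.875, 0.0]
contact_force: [-0.6, -0.5, -5.7]
opening: 0.0143
grip_force: 108.0
```

```bash
python3 al.py .107 .117; python3 - <<'E'
from h import *
im,_=get("side"); a=im["color"]; im,_=get("wrist"); b=im["color"]
o=np.zeros((480,800,3),np.uint8); o[:,:400]=cv2.resize(a[200:296,250:330],(400,480),interpolation=cv2.INTER_CUBIC); o[:300,400:]=cv2.resize(b[130:330,200:467],(400,300)); save("pre",o)
E
```

```text
t 20.77 pos [ 0.5167 -0.0089  0.0705] turn [ 0.001 -0.    -0.015] shift [ 0.078  0.01  -0.361] F [-0.6 -0.5 -5.7] open 0.0143 grip 108.0
side saddles 62 S [26.4 57.1] T [21.9 50.4] z 0.1106 72.3 tilt [0.002 0.093]
side saddles 442 S [-62.8 -31.1] T [-47.5  48.7] z 0.1117 74.3 tilt [0.035 0.005]
side bar 236 S [-61.6  32.9] T [-12.2  12.2] z 0.1358 64.8 tilt [ 0.005 -0.044]
wrist saddles 14923 S [30.7 60.2] T [-50.   46.7] z 0.1132 73.3 tilt [-0.016 -0.002]
wrist saddles 197 S [3.4 8.4] T [-21.8 -11.4] z 0.1137 14.5 tilt [ 0.015 -0.175]
wrist saddles 199 S [3.2 8.4] T [ 8.1 18.4] z 0.1136 42.3 tilt [0.072 0.211]
wrist saddles 211 S [-59.3 -39.2] T [-14.4 -11.4] z 0.1132 72.0 tilt [0.008 0.035]
wrist saddles 205 S [-59.4 -39.4] T [ 7.9 10.9] z 0.1132 74.5 tilt [-0.007  0.064]
wrist bar 10914 S [-33.4  59.4] T [-10.5   8.2] z 0.1372 81.5 tilt [ 0.001 -0.011]
```

View pics/pre.png

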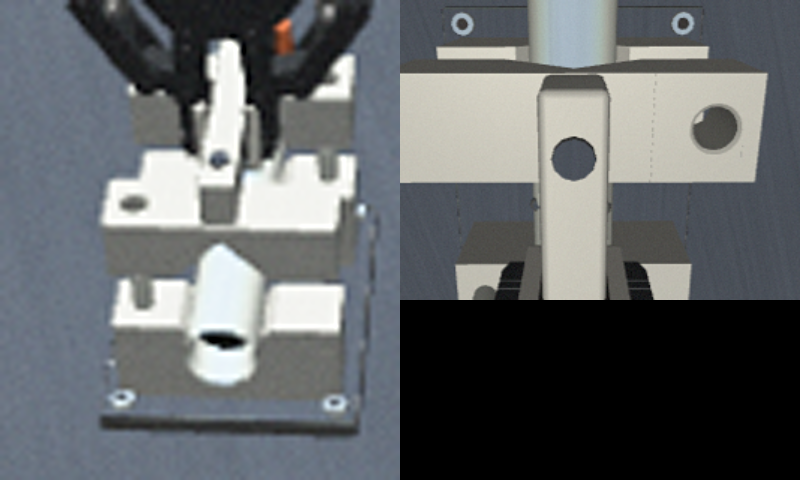

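The upper half sits above the dowels and is aligned within 1 mm. I trim +0.8 mm and go down gently.

Emit:
drive_tool --steps '[{"translation": [0.02, -0.006, 0], "angular": [0, 0, 0], "gripper": 0}, {"translation": [0, 0, 0.07], "angular": [0, 0, 0], "gripper": 0}, {"translation": [0, 0, 0.07], "angular": [0, 0, 0], "gripper": 0}, {"translation": [0, 0, 0.07], "angular": [0, 0, 0], "gripper": 0}, {"translation": [0, 0, 0], "angular": [0, 0, 0], "gripper": 0}]'

```text
t: 21.6
tool_pos: [0.5162, -0.008, 0.0616]
tool_rot: [-2.52, -1.874, 0.001]
contact_force: [0.0, -1.1, -5.4]
opening: 0.0149
grip_force: 108.0
```

Emit:
drive_tool --steps '[{"translation": [0, 0, 0.06], "angular": [0, 0, 0], "gripper": 0}, {"translation": [0, 0, 0.06], "angular": [0, 0, 0], "gripper": 0}, {"translation": [0, 0, 0.06], "angular": [0, 0, 0], "gripper": 0}, {"translation": [0, 0, 0], "angular": [0, 0, 0], "gripper": 0}]'

```text
t: 22.1
tool_pos: [0.5163, -0.0081, 0.0545]
tool_rot: [-2.52, -1.875, 0.001]
contact_force: [-0.1, -0.2, -5.8]
opening: 0.0145
grip_force: 108.0
```

The dowels are past their taper inside the holes, with no side force. I carry on down.

Emit:
drive_tool --steps '[{"translation": [0, 0, 0.06], "angular": [0, 0, 0], "gripper": 0}, {"translation": [0, 0, 0.06], "angular": [0, 0, 0], "gripper": 0}, {"translation": [0, 0, 0.05], "angular": [0, 0, 0], "gripper": 0}, {"translation": [0, 0, 0], "angular": [0, 0, 0], "gripper": 0}]'

```text
t: 22.6
tool_pos: [0.5164, -0.008, 0.0478]
tool_rot: [-2.52, -1.875, 0.001]
contact_force: [0.7, -0.2, -5.9]
opening: 0.0147
grip_force: 108.0
```

Emit:
drive_tool --steps '[{"translation": [0, 0, 0.04], "angular": [0, 0, 0], "gripper": 0}, {"translation": [0, 0, 0.04], "angular": [0, 0, 0], "gripper": 0}, {"translation": [0, 0, 0], "angular": [0, 0, 0], "gripper": 0}]'

```text
t: 22.98
tool_pos: [0.5165, -0.008, 0.0447]
tool_rot: [-2.521, -1.875, 0.0]
contact_force: [-0.6, -0.0, -5.6]
opening: 0.0147
grip_force: 108.0
```

Emit:
drive_tool --steps '[{"translation": [0, 0, 0.03], "angular": [0, 0, 0], "gripper": 0}, {"translation": [0, 0, 0.03], "angular": [0, 0, 0], "gripper": 0}, {"translation": [0, 0, 0], "angular": [0, 0, 0], "gripper": 0}]'

```text
t: 23.35
tool_pos: [0.5169, -0.0081, 0.0439]
tool_rot: [2.521, 1.875, -0.0]
contact_force: [-5.4, -1.0, 5.7]
opening: 0.0146
grip_force: 109.6
```

Emit:
drive_tool --steps '[{"translation": [0, 0, 0.03], "angular": [0, 0, 0], "gripper": 0}, {"translation": [0, 0, 0.02], "angular": [0, 0, 0], "gripper": 0}, {"translation": [0, 0, 0], "angular": [0, 0, 0], "gripper": 0}]'

```text
t: 23.72
tool_pos: [0.5171, -0.0082, 0.0438]
tool_rot: [-2.521, -1.875, 0.001]
contact_force: [-10.9, 1.0, 16.1]
opening: 0.0144
grip_force: 111.4
```

It bears on the tube at the expected height. I relieve the side load a little and press firmly.

Emit:
drive_tool --steps '[{"translation": [0, -0.03, 0.03], "angular": [0, 0, 0], "gripper": 0}, {"translation": [0, 0, 0.03], "angular": [0, 0, 0], "gripper": 0}, {"translation": [0, 0, 0], "angular": [0, 0, 0], "gripper": 0}]'

```text
t: 24.1
tool_pos: [0.5172, -0.0082, 0.0438]
tool_rot: [2.519, 1.874, 0.001]
contact_force: [-13.8, -0.0, 25.5]
opening: 0.0146
grip_force: 113.0
```

Emit:
drive_tool --steps '[{"translation": [0, 0, 0.03], "angular": [0, 0, 0], "gripper": 0}, {"translation": [0, 0, 0], "angular": [0, 0, 0], "gripper": 0}, {"translation": [0, 0, 0], "angular": [0, 0, 0], "gripper": 0}]'

```text
t: 24.48
tool_pos: [0.5172, -0.0083, 0.0437]
tool_rot: [2.519, 1.875, 0.0]
contact_force: [-17.4, 0.3, 33.3]
opening: 0.0148
grip_force: 113.9
```

Emit:
drive_tool --steps '[{"translation": [0, -0.04, 0], "angular": [0, 0, 0], "gripper": 0}, {"translation": [0, -0.03, 0.01], "angular": [0, 0, 0], "gripper": 0}, {"translation": [0, 0, 0], "angular": [0, 0, 0], "gripper": 0}]'

```text
t: 24.85
tool_pos: [0.5172, -0.0082, 0.0438]
tool_rot: [2.515, 1.871, 0.007]
contact_force: [-8.7, -2.3, 26.8]
opening: 0.0144
grip_force: 112.9
```

```bash
python3 al.py .081 .091; python3 - <<'E'
from h import *
im,W=get("side"); save("closed",cv2.resize(im["color"][180:310,220:380],(640,520)))
o=ctrl.get_obs(); print(o["t"],o["contact_force"],o["wrist_torque"],np.abs(o["dq"]).max())
E
```

```text
t 24.85 pos [ 0.5172 -0.0082  0.0438] turn [ 0.06   0.002 -0.013] shift [ 0.059  0.002 -1.031] F [-8.7 -2.3 26.8] open 0.0144 grip 112.9
side saddles 409 S [-61.8 -30. ] T [-47.6  48.6] z 0.0848 72.6 tilt [-0.004  0.   ]
side bar 219 S [-60.   30.7] T [-11.3  12.4] z 0.1094 82.2 tilt [0.006 0.003]
wrist saddles 14820 S [31.6 60.9] T [-50.4  46.4] z 0.0862 73.4 tilt [-0.01   0.001]
wrist saddles 229 S [4.2 9.1] T [-22.4 -11.7] z 0.0871 12.3 tilt [ 0.021 -0.167]
wrist saddles 227 S [4.1 9.1] T [ 7.8 18.5] z 0.0871 45.5 tilt [0.002 0.172]
wrist saddles 215 S [-58.6 -38.7] T [-14.6 -11.5] z 0.0862 72.2 tilt [0.002 0.021]
wrist saddles 199 S [-58.8 -38.6] T [ 7.9 10.7] z 0.0862 74.0 tilt [ 0.002 -0.017]
wrist bar 11284 S [-32.6  60. ] T [-11.2   7.8] z 0.1102 81.2 tilt [-0.001 -0.004]
25.0 [-9.6318064  -1.89591402 26.38193598] [-0.01137812  1.82199179  0.01305158] 0.0011545479701197073
```

View pics/closed.png

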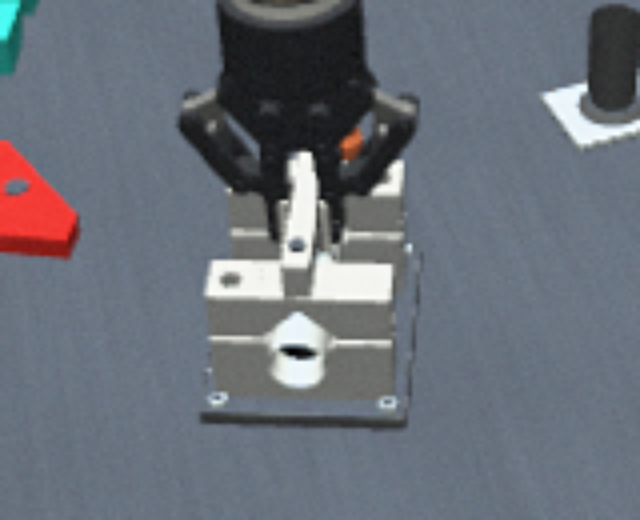

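The clamp is closed on the tube around (297,345). Saddle tops are at 0.0862 against 0.0865 expected, level, with an even gap. I add a little push and hand in.

Emit:
drive_tool --steps '[{"translation": [0, 0, 0.03], "angular": [0, 0, 0], "gripper": 0}, {"translation": [0, 0, 0.02], "angular": [0, 0, 0], "gripper": 0}, {"translation": [0, 0, 0], "angular": [0, 0, 0], "gripper": 0}, {"translation": [0, 0, 0], "angular": [0, 0, 0], "gripper": 0}]'

```text
t: 25.5
tool_pos: [0.5173, -0.0083, 0.0437]
tool_rot: [2.515, 1.872, 0.006]
contact_force: [-15.3, -0.9, 37.1]
opening: 0.0148
grip_force: 114.6
```

```bash
python3 - <<'E'
from h import *
o=ctrl.get_obs(); print(o["t"],o["tool_pos"],o["contact_force"],o["grip_force"])
if 20<o["contact_force"][2]<60: print(ctrl.finish_job())
E
```

```text
25.5 [ 0.51728975 -0.00825689  0.04365701] [-15.25083744  -0.91897122  37.12048014] 114.60210800170898
the job is handed in; nothing more can be done
None
```

Job handed in at 25.5 s: the tube lies in the V-grooves with its seam about 1 mm from mid-gap by camera, and the upper half is on both dowels, closed on the tube, still gripped and pressed down with about 37 N (15 N side load remaining); the first grip closed above the tube without touching it, because the reported tool height reads about 37 mm low.

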